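# Zero the rover wheel on the test jig

## Robot

A 6-joint arm with a two-finger parallel gripper is mounted at the origin on the work surface. World frame = base frame: x ahead of the robot, y to its left, z up, the work surface at z = 0. Lengths are in m, angles in rad, forces in N, time in s.
With the tool pointing down it reaches from about 0.35 to 0.775 m from the base axis. Payload 7.3 kg.
Tool frame: the origin (TCP) lies at the centre of the arm's flange, where the gripper is bolted on; the fingertips stand 178 mm ahead of it and the grasp point (between the pads) lies 159 mm ahead of it; z points along the fingers, y is the line along which they close (so a half turn about z gives the same grasp; the last joint's range is limited). The gripper opens to 92 mm and grips with 3 to 60 N. Pads are 19 mm wide; open, the fingers measure 130 mm over their backs; the gripper's body (75 mm by 190 mm) begins 47 mm behind the grasp point.
Start: joints at [1.082, 0.342, 1.524, -0, 1.275, -0.146], TCP at [0.176, 0.494, 0.405] pointing down, gripper open.
Joint ranges: [-2.53, 2.53], [-0.77, 2.02], [0.04, 2.7], [-1, 4.14], [0.28, 2.66], [-3.11, 3.11]. Speed limits (rad/s): [2.57, 2.57, 3.14, 3.14, 3.14, 3.14].

## Interface

Orientations are given as [roll, pitch, yaw] about the fixed x, y, z axes, in that order (R = Rz(yaw) Ry(pitch) Rx(roll)).
In Python, from cell import robot gives the robot as it stands.
- The arm moves only by the shell command python3 -m pendant 'ROWS' [OPENING] [FORCE]. ROWS is a JSON list of rows, 1 to 8 of them, each of 6 numbers: dx, dy, dz in m, then a rotation vector rx, ry, rz in rad; each row shifts and turns the commanded pose from where the row before left it, along the tool's axes as they then stand; what a row does not reach is not made up. A row lasts 1/12 s, in which the tool goes at most 0.0417 m and 0.125 rad, less where a joint would pass 70% of its speed; a pose out of reach is approached as far as the arm can. OPENING is the finger opening in m, set as the command begins (- or left out keeps the last). The fingers move at their own pace and stop on an object; FORCE is the grip in N (left out, the last holds). Time passes only in rows, so rows that do not move let the fingers close. It prints the time, the measured TCP pose, the force, the opening and the grip force at its end.
- robot.observe(): the state, without advancing time (a new reading comes with each control period).
- robot.read_camera(name): name is "side" or "top" or "wrist"; returns a dict with "image" (400x640x3 uint8, red, green, blue), "fx", "fy", "cx", "cy" (pixels), "pose" (4x4, takes a point from camera to world coordinates). Camera axes: x right, y down, z forward; pixel columns grow to the right and rows downward; lengths in m; the calibration is good to about 2 mm. A picture is of the moment at which its call begins. There is no depth.
- robot.hand_in(): hands the job in; it is judged then, once.
The state is a dict: "time": time; "qpos": joint angles; "qvel": joint speeds; "joint_efforts": joint torques, N m; "tool_pos": TCP position; "tool_rot": TCP orientation; "contact_force": force on the tool from outside, world axes, zero at the start; "torque": the same for the moment, N m; "opening": finger opening in m; "grip_force": force on a finger pad.
Only numpy, scipy, OpenCV 4.12 (cv2) and the standard library are available. Lean on these libraries where they do the work, as an engineer would, in place of code of your own. Each camera call takes 0.05 s, during which the arm holds its last target. There are 200 camera calls.

## Task

Turn the rubber-tyred rover wheel on the test jig with the fingertips until its yellow mark, which starts out of sight on the underside, is at the very top, under the middle of the ring light, and let the wheel come to rest there. Only then press the green button fully down and let go, to store the zero, leaving the wheel as it is. Do not bump the ring light, and leave the bottle, tape roll and solder reel where they are.

Things in the scene. Friction and masses are not known exactly. Their poses are not given: they have to be found in the camera images.
- jig: Aluminium test jig fixed to the bench. Plate 170 (x) by 210 (y -85 to 125) by 12 mm. Origin on the bench under the wheel's centre; x points away from the robot (yaw within 0.3 rad), y along the axle, z up. Bracket 50 mm wide, 130 tall at y 45 to 53, motor (38 mm diameter) behind it to y 103. The wheel's -x (robot) and -y sides are open.
- wheel_axle (a point): Centre of the wheel, on its axle, 100 mm above the bench; axes as the jig's (y along the axle).
- wheel (a joint): Wheel angle about the jig's +y; 0 or any whole turn = mark at the top; growing values carry the top towards +x. Orange hub, grippy black tyre 130 mm diameter, 50 wide, smooth (grey tread lines are printed). Turns endlessly both ways, drag 0.012 N m, 0.25 kg: stops almost at once when let go and stays. Starts with the mark 100 to 180 degrees from the top, either way.
- wheel_mark (a point): Middle of the yellow mark on the tyre's tread, 65 mm from the axle: a stripe 16 mm long around the tread, across the tyre's width. The only yellow thing on the wheel. Its z axis points outward from the axle.
- ring_light: White ring light on the jig, level, over the wheel: outside diameter 90 mm, hole 58, 12 thick. Origin at the middle of its underside, 220 mm above the bench, 55 above the wheel's top. A 10 mm stalk runs to a post at jig x 50, y 100. No room for an upright gripper over the wheel: come in under it from the robot's side, tool tilted 35 to 45 degrees.
- zero_button (a joint): Travel of the button: 0 up, 0.006 m fully down; spring-loaded, about 4 N to push fully down, returns by itself.
- zero_button_top (a point): Centre of the top of the green button (40 mm diameter, on a grey housing fixed to the bench); it is pressed straight down. Stands to the left or the right of the jig.
- flux_bottle: White bottle with red cap, loose, 34 mm diameter, 75 mm tall; origin at the centre of its underside.
- tape_roll: Black roll of tape, loose, lying flat, 80 mm diameter, 30 mm tall; origin at the centre of its underside.
- solder_reel: Red reel, loose, standing on a flange, 52 mm diameter, 40 mm tall; origin at the centre of its underside.
Not all that is in view belongs to the job. Of the things that look like the part that bears zero_button, the smallest one is meant.

How it is judged:
By the outcome, as a careful person would: the job done as asked, in the order asked, and still so for the second after the job is handed in, with the robot touching nothing.
It also fails if it takes over 61 s, if anything falls off the work surface, if the arm or the gripper's body presses on something with over 40 N, if the wrist force passes 120 N, or if a joint passes its speed limit or range.

## Working session

There is one attempt and no reset: what is moved stays moved. The work goes in short steps, Python scripts to look and compute and a shell command to move; the robot and the scene stay as the last step left them, time stands still between calls to the robot, and variables do not carry over. Pictures are saved under pics/ and viewed, at most 10 in all, crops included, and the job is handed in when it is done.

```bash
ls; mkdir -p pics; python3 - <<'E'
from cell import robot
import cv2,numpy as np,pickle
d={}
for n in("side","top","wrist"):
    c=robot.read_camera(n); d[n]=c
    cv2.imwrite(f"pics/{n}0.png",c["image"][:,:,::-1])
    print(n,c["fx"],c["cx"],c["cy"],np.round(c["pose"],3).tolist())
pickle.dump(d,open("c0.pkl","wb"))
s=robot.observe();print(s["time"],s["tool_pos"],s["tool_rot"])
E
```

```text
pics
side 410.50617034155755 317.0478496708534 202.3193141766925 [[-0.995, -0.063, 0.08, 0.496], [-0.101, 0.692, -0.715, 0.759], [-0.01, -0.72, -0.694, 0.963], [0.0, 0.0, 0.0, 1.0]]
top 422.5474291579568 315.5240352152424 197.58934300364783 [[-0.019, -0.982, 0.189, 0.375], [-1.0, 0.022, 0.017, -0.071], [-0.021, -0.189, -0.982, 1.203], [0.0, 0.0, 0.0, 1.0]]
wrist 355.0998808551687 316.8268349169583 197.58240474789045 [[0.336, 0.911, 0.238, 0.113], [0.942, -0.325, -0.086, 0.517], [-0.001, 0.253, -0.967, 0.383], [0.0, 0.0, 0.0, 1.0]]
0.15 [0.1763991  0.49437424 0.40420244] [-3.14044509e+00 -1.42051508e-04  2.79881524e+00]
```

View pics/top0.png

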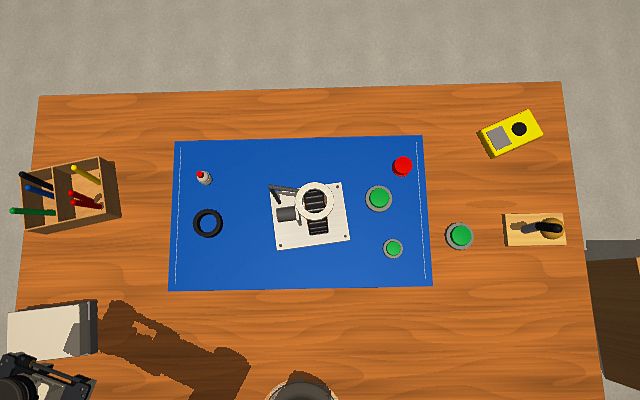

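View pics/side0.png

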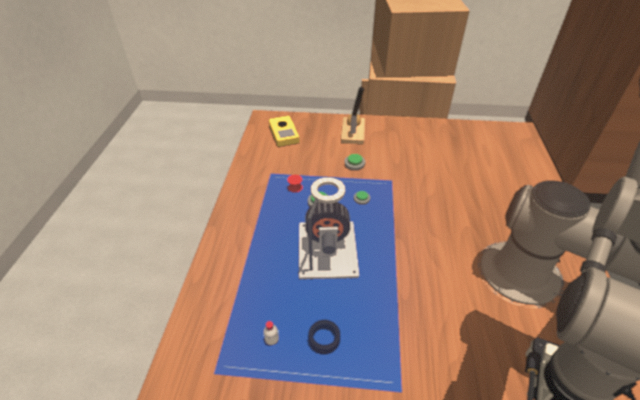

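Top view: jig plate about (312,215), ring light (315,201). The green buttons are at (379,198), (393,248) and (459,236), and the middle one looks smallest. Side view: the wheel is at (328,222), mark not visible. Next I'll measure these.

```bash
cat > h.py <<'E'
import numpy as np,cv2,pickle
def ray(c,u,v):
    P=np.array(c["pose"]);d=P[:3,:3]@np.array([(u-c["cx"])/c["fx"],(v-c["cy"])/c["fy"],1]);return P[:3,3],d/np.linalg.norm(d)
def plane(c,u,v,z):
    o,d=ray(c,u,v);return o+d*(z-o[2])/d[2]
def tri(c1,p1,c2,p2):
    a,d=ray(c1,*p1);b,e=ray(c2,*p2)
    t=np.linalg.lstsq(np.c_[d,-e],b-a,rcond=None)[0];p,q=a+d*t[0],b+e*t[1];return (p+q)/2,np.linalg.norm(p-q)
def proj(c,p):
    q=np.linalg.inv(c["pose"])@np.r_[p,1];return np.array([c["fx"]*q[0]/q[2]+c["cx"],c["fy"]*q[1]/q[2]+c["cy"]])
def blobs(m,amin=20):
    n,l,s,ce=cv2.connectedComponentsWithStats(m.astype(np.uint8));return [(s[i].tolist(),ce[i].round(1).tolist()) for i in range(1,n) if s[i][4]>=amin]
def hsv(c): return cv2.cvtColor(c["image"],cv2.COLOR_RGB2HSV)
E
python3 - <<'E'
from h import *
d=pickle.load(open("c0.pkl","rb"))
for n in("top","side"):
    c=d[n];h=hsv(c);H,S,V=h[...,0].astype(int),h[...,1],h[...,2]
    print(n,"green",blobs((H>45)&(H<80)&(S>100)&(V>50)))
    print(n,"red",blobs(((H<6)|(H>174))&(S>180)&(V>100)))
    w=blobs((S<60)&(V>170),60);print(n,"white",[b for b in w if b[0][0]>180 and b[0][0]<420 and b[0][1]>100])
c=d["top"];h=hsv(c);m=((h[...,1]<60)&(h[...,2]>100)).astype(np.uint8);m[:, :255]=0;m[:,362:]=0;m[:165]=0;m[260:]=0
k=cv2.morphologyEx(m,cv2.MORPH_CLOSE,np.ones((5,5)))
cs,_=cv2.findContours(k,0,2);C=max(cs,key=cv2.contourArea)
print(cv2.approxPolyDP(C,4,True)[:,0].tolist())
E
python3 - <<'E'
import cv2,numpy as np
a=cv2.imread("pics/top0.png")[160:270,250:420];b=cv2.imread("pics/side0.png")[165:285,270:400]
a=cv2.resize(a,(680,440)[0:2]) [: , :];b=cv2.resize(b,None,fx=4,fy=4)[:160*3]
cv2.imwrite("pics/crop1.png",cv2.resize(a,(800,518)))
E
```

```text
top green [([370, 188, 19, 20, 291], [378.9, 197.5]), ([9, 208, 47, 8, 253], [32.1, 211.4]), ([452, 226, 20, 20, 308], [460.9, 235.3]), ([386, 241, 15, 15, 160], [393.0, 247.9])]
top red [([393, 157, 19, 20, 280], [402.2, 165.9]), ([196, 171, 7, 6, 28], [199.0, 173.5]), ([67, 190, 7, 6, 29], [70.1, 192.5]), ([70, 199, 6, 6, 28], [72.6, 201.8])]
top white [([270, 182, 80, 68, 2957], [311.0, 218.3])]
side green [([349, 154, 13, 9, 94], [354.6, 158.2]), ([357, 191, 10, 8, 57], [361.8, 194.7])]
side red []
side white [([311, 176, 35, 25, 449], [327.7, 188.5]), ([299, 221, 61, 57, 1203], [339.0, 260.3]), ([299, 222, 8, 44, 207], [301.2, 241.5]), ([265, 326, 12, 11, 70], [271.1, 331.9])]
[[340, 182], [312, 182], [296, 190], [273, 187], [277, 249], [349, 240]]
```

View pics/crop1.png

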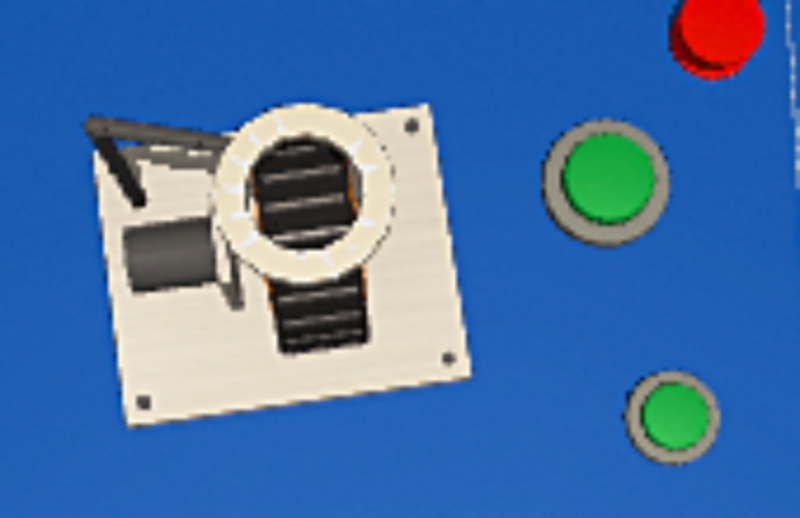

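The crop shows plate corners at (129,426), (470,376) and (428,104), and the ring centred at (305,193). The smallest button is at (675,416), on the robot's right and near side.

```bash
python3 - <<'E'
from h import *
d=pickle.load(open("c0.pkl","rb"));T,S=d["top"],d["side"]
f=lambda x,y:(250+x/4.706-.4,160+y/4.706-.4)
P=[plane(T,*f(*p),.012) for p in((129,426),(470,376),(428,104))]
L=np.array([[-.085,.125],[-.085,-.085],[.085,-.085]]);W=np.array(P)[:,:2]
Lc,Wc=L-L.mean(0),W-W.mean(0)
a=np.arctan2((Lc[:,0]*Wc[:,1]-Lc[:,1]*Wc[:,0]).sum(),(Lc*Wc).sum());R=np.array([[np.cos(a),-np.sin(a)],[np.sin(a),np.cos(a)]])
o=W.mean(0)-R@L.mean(0);print("W",W.round(4).tolist(),"yaw",a,"o",o,"res",(L@R.T+o-W).round(4).tolist())
print("ring top",plane(T,*f(305,193),.232), tri(T,f(305,193),S,(327.7,188.2)))
for z in(.232,): print("ring d",np.linalg.norm(plane(T,*f(215,193),z)-plane(T,*f(395,193),z)))
print("btn",tri(T,(393,247.9),S,(361.8,194.7)))
for u in((393,247.9,7.3),(378.9,197.5,9.5)):
    for z in(.03,.05): print(z,plane(T,u[0],u[1],z), 2*u[2]/T["fx"]*(1.2-z))
print("tape",plane(T,208,223,.015),"bottle",plane(T,204,178,.04),"reel",plane(T,402,166,.04))
E
```

```text
W [[0.4572, 0.0602], [0.4828, -0.1441], [0.6501, -0.124]] yaw 0.12529440221920982 o [ 0.55628925 -0.05085903] res [[-0.0009, 0.0024], [-0.0002, -0.0018], [0.0011, -0.0006]]
ring top [ 0.55542896 -0.05188942  0.232     ] (array([ 0.55655935, -0.0519322 ,  0.23053776]), np.float64(0.0016956451476046227))
ring d 0.08944225894343685
btn (array([ 0.4571429 , -0.26368892,  0.0192537 ]), np.float64(0.0015983635928679923))
0.03 [ 0.45561033 -0.26183937  0.03      ] 0.04042623104828878
0.05 [ 0.45423838 -0.25859249  0.05      ] 0.03973518436370265
0.03 [ 0.59773055 -0.2297874   0.03      ] 0.052609478761471706
0.05 [ 0.59393552 -0.22708698  0.05      ] 0.05171017143221578
tape [0.53778479 0.25655137 0.015     ] bottle [0.66360864 0.26490622 0.04      ] reel [ 0.68512546 -0.29792532  0.04      ]
```

```bash
cat >> h.py <<'E'
from scipy.spatial.transform import Rotation as Ro
A=.125;O=np.array([.556,-.0515,0])
JX=np.array([np.cos(A),np.sin(A),0]);JY=np.array([-np.sin(A),np.cos(A),0]);JZ=np.array([0,0,1.])
def J(x,y,z): return O+JX*x+JY*y+JZ*z
def Rt(t): # tool at tilt t, camera below
    z=JX*np.sin(t)-JZ*np.cos(t);x=-JX*np.cos(t)-JZ*np.sin(t);return np.c_[x,np.cross(z,x),z]
def delta(goal,R=None):
    from cell import robot
    s=robot.observe();C=Ro.from_euler("xyz",s["tool_rot"]).as_matrix()
    t=C.T@(np.array(goal)-s["tool_pos"])
    print("t",round(s["time"],2),"F",np.round(s["contact_force"],1),"move(tool)",t.round(4),"|",round(np.linalg.norm(t),3),"rot(tool)",None if R is None else Ro.from_matrix(C.T@R).as_rotvec().round(3))
E
python3 -c "
from h import *
delta([.42,.15,.42],Rt(0))"
```

```text
t 0.15 F [ 1.4  0.2 -0.1] move(tool) [-0.3452 -0.2425 -0.0156] | 0.422 rot(tool) [-0.001 -0.    -0.468]
```

```bash
R='[-0.029,-0.02,-0.0013,0,0,0]'; python3 -m pendant '[[-0.029,-0.02,-0.001,0,0,0],[-0.029,-0.02,-0.001,0,0,0],[-0.029,-0.02,-0.001,0,0,0],[-0.029,-0.02,-0.001,0,0,0],[-0.029,-0.02,-0.001,0,0,0],[-0.029,-0.02,-0.001,0,0,0]]' 0 20
python3 -m pendant '[[-0.029,-0.02,-0.001,0,0,0],[-0.029,-0.02,-0.001,0,0,0],[-0.029,-0.02,-0.001,0,0,0],[-0.029,-0.02,-0.001,0,0,0],[-0.029,-0.02,-0.001,0,0,0],[-0.029,-0.02,-0.001,0,0,0]]'
python3 -m pendant '[[0,0,0,0,0,-0.117],[0,0,0,0,0,-0.117],[0,0,0,0,0,-0.117],[0,0,0,0,0,-0.117]]'
python3 -c "
from h import *
delta([.40,-.07,.42],Rt(.785))"
```

```text
time: 0.65
tool_pos: [0.3005, 0.3215, 0.4107]
tool_rot: [-3.141, -0.0, 2.799]
contact_force: [1.6, 0.5, -0.5]
opening: 0.0562
grip_force: 0.0
time: 1.15
tool_pos: [0.4241, 0.1498, 0.4167]
tool_rot: [3.141, -0.0, 2.799]
contact_force: [0.7, 1.2, 0.0]
opening: 0.0164
grip_force: 0.0
time: 1.48
tool_pos: [0.4236, 0.1511, 0.4164]
tool_rot: [3.142, -0.001, -3.012]
contact_force: [0.0, 0.6, 0.4]
opening: 0.0003
grip_force: 0.0
t 1.48 F [0.  0.6 0.4] move(tool) [ 0.0521 -0.2161 -0.0036] | 0.222 rot(tool) [ 0.002 -0.786  0.005]
```

```bash
python3 -m pendant '[[0.009,-0.036,0,0,0,0],[0.009,-0.036,0,0,0,0],[0.009,-0.036,0,0,0,0],[0.009,-0.036,0,0,0,0],[0.009,-0.036,0,0,0,0],[0.009,-0.036,0,0,0,0]]'
python3 -m pendant '[[0,0,0,0,-0.112,0],[0,0,0,0,-0.112,0],[0,0,0,0,-0.112,0],[0,0,0,0,-0.112,0],[0,0,0,0,-0.112,0],[0,0,0,0,-0.112,0],[0,0,0,0,-0.112,0]]'
python3 - <<'E'
from h import *
g=J(0,0,.1)-Rt(.785)[:,2]*(.065+.178+.03)
delta(g,Rt(.785))
E
```

```text
time: 1.98
tool_pos: [0.3962, -0.0711, 0.4167]
tool_rot: [3.142, 0.0, -3.016]
contact_force: [0.5, -0.3, 0.6]
opening: 0.0007
grip_force: 0.0
time: 2.57
tool_pos: [0.3966, -0.0695, 0.4167]
tool_rot: [-3.141, 0.774, -3.016]
contact_force: [0.3, 1.6, 0.3]
opening: 0.0005
grip_force: 0.0
t 2.57 F [0.3 1.6 0.3] move(tool) [ 0.1097 -0.002   0.0656] | 0.128 rot(tool) [-0.    -0.011  0.   ]
```

```bash
python3 -m pendant '[[0.03,0,0,0,0,0],[0.03,0,0,0,0,0],[0.03,0,0,0,0,0],[0.03,0,0.01,0,0,0],[0.03,0,0.02,0,0,0],[0.005,0,0.02,0,0,0],[0,0,0,0,0,0]]'
python3 - <<'E'
from h import *
from cell import robot
g=J(0,0,.1)-Rt(.785)[:,2]*(.065+.178)
delta(g,Rt(.785))
c=robot.read_camera("wrist");cv2.imwrite("pics/w1.png",c["image"][:,:,::-1])
E
```

```text
time: 3.15
tool_pos: [0.3384, -0.0535, 0.33]
tool_rot: [3.137, 0.695, -3.045]
contact_force: [-0.2, 0.1, 0.8]
opening: 0.0002
grip_force: 0.0
t 3.15 F [-0.2  0.1  0.8] move(tool) [ 0.0026 -0.0242  0.0734] | 0.077 rot(tool) [-0.015 -0.09  -0.021]
```

View pics/w1.png

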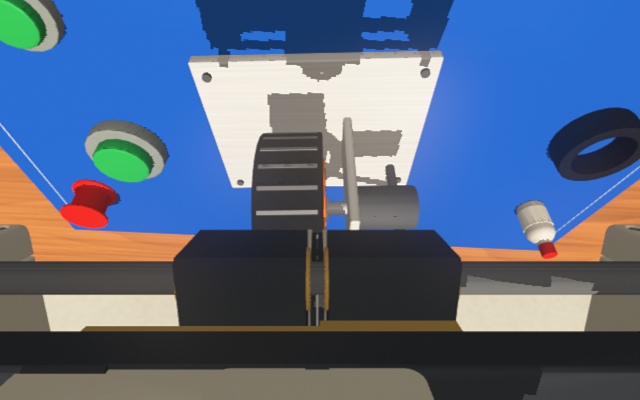

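The wrist view (upside down) shows the tread at (290,180) with no yellow on the robot-facing side. The pose wasn't quite reached, so I'll check the joints.

```bash
python3 - <<'E'
from h import *
from cell import robot
print(np.round(robot.observe()["qpos"],3))
for t in(.61,.7,.785):
  for v,u in((.0,.09),(0,.065),(.05,.065),(.05,.05)):
    R=Rt(t);g=J(0,0,.1)-R[:,2]*(u+.178)+R[:,0]*v;print(t,v,u,g.round(3));
E
```

```text
[-0.55  -0.006  2.319  1.056  0.465 -3.105]
0.61 0.0 0.09 [ 0.404 -0.071  0.32 ]
0.61 0 0.065 [ 0.418 -0.069  0.299]
0.61 0.05 0.065 [ 0.377 -0.074  0.271]
0.61 0.05 0.05 [ 0.386 -0.073  0.258]
0.7 0.0 0.09 [ 0.385 -0.073  0.305]
0.7 0 0.065 [ 0.401 -0.071  0.286]
0.7 0.05 0.065 [ 0.363 -0.076  0.254]
0.7 0.05 0.05 [ 0.372 -0.075  0.242]
0.785 0.0 0.09 [ 0.368 -0.075  0.29 ]
0.785 0 0.065 [ 0.386 -0.073  0.272]
0.785 0.05 0.065 [ 0.35  -0.077  0.237]
0.785 0.05 0.05 [ 0.361 -0.076  0.226]
```

```bash
python3 - <<'E'
from h import *
delta([.42,-.068,.40],Rt(.61))
E
```

```text
t 3.2 F [-0.5 -0.1 -0. ] move(tool) [-0.1058 -0.0223 -0.0021] | 0.108 rot(tool) [-0.012  0.086 -0.021]
```

```bash
python3 -m pendant '[[-0.025,-0.005,0,0,0.03,0],[-0.025,-0.005,0,0,0.03,0],[-0.025,-0.005,0,0,0.026,0],[-0.025,-0.005,0,0,0,0],[-0.006,-0.002,0,0,0,0],[0,0,0,0,0,0]]'
python3 - <<'E'
from h import *
from cell import robot
print(np.round(robot.observe()["qpos"],3))
delta([.42,-.068,.40],Rt(.61))
delta(J(0,0,.1)-Rt(.61)[:,2]*(.09+.178),Rt(.61))
E
```

```text
time: 3.7
tool_pos: [0.4207, -0.0674, 0.3934]
tool_rot: [3.14, 0.62, -3.041]
contact_force: [-0.4, 0.2, -0.3]
opening: 0.0002
grip_force: 0.0
[-0.441  0.054  2.011  0.559  0.603 -2.502]
t 3.7 F [-0.4  0.2 -0.3] move(tool) [-0.0032 -0.0005 -0.0058] | 0.007 rot(tool) [-0.012  0.01  -0.02 ]
t 3.7 F [-0.4  0.2 -0.3] move(tool) [ 0.0569 -0.0016  0.05  ] | 0.076 rot(tool) [-0.012  0.01  -0.02 ]
```

```bash
cat > ik.py <<'E'
from h import *
from scipy.optimize import least_squares
D=[([1.082,.342,1.524,0,1.275,-.146],[.1764,.4944,.4042],[-3.1404,0,2.7988]),
([-.55,-.006,2.319,1.056,.465,-3.105],[.3384,-.0535,.33],[3.137,.695,-3.045]),
([-.441,.054,2.011,.559,.603,-2.502],[.4207,-.0674,.3934],[3.14,.62,-3.041])]
def fk(q,p):
    h,L2,L3,d,s,e=p;y=lambda a:Ro.from_euler("y",a);z=lambda a:Ro.from_euler("z",a)
    R1=z(q[0]);R2=R1*y(q[1]);R3=R2*y(q[2]);R5=R3*z(q[3])*y(q[4]);R=R5*z(q[5])
    x=np.array([0,0,h])+R1.apply([0,s,0])+R2.apply([0,0,L2])+R3.apply([e,0,L3])+R5.apply([0,0,d]);return x,R
# constant z offset of tool frame
C=[(fk(q,np.ones(6))[1].inv()*Ro.from_euler("xyz",r)) for q,_,r in D]
Cm=C[0]
f=lambda p:np.concatenate([fk(q,p)[0]-x for q,x,_ in D])
P=least_squares(lambda p:np.r_[f(p),.001*(p[5])],[.2,.35,.35,.1,.07,0]).x
LO=np.array([-2.53,-.77,.04,-1,.28,-3.11]);HI=np.array([2.53,2.02,2.7,4.14,2.66,3.11])
def ik(x,R,q0=D[2][0]):
    def g(q):
        a,B=fk(q,P);return np.r_[(a-x)*5,((B*Cm).inv()*Ro.from_matrix(R)).as_rotvec()]
    return (r:=least_squares(g,np.clip(q0,LO+.01,HI-.01),bounds=(LO,HI))).x,r.cost**.5
E
python3 - <<'E'
from ik import *
print([c.as_rotvec().round(3) for c in C],P.round(4),f(P).round(4))
def Rh(t,hd):
    return Ro.from_euler("z",hd).as_matrix()@Rt(t)
for hd in(0,-.2):
 for t in(.5,.61,.7,.785):
  for v,u in((-.005,.065),(.0,.085),(.05,.07),(.05,.05)):
    R=Rh(t,hd);q,c=ik(J(0,0,.1)-R[:,2]*(u+.178)+R[:,0]*v,R);print(hd,t,v,u,q.round(2),round(c,4))
E
```

```text
[array([1.000e-03, 1.000e-03, 1.571e+00]), array([-1.000e-03,  1.000e-03,  1.573e+00]), array([ 0.   , -0.   ,  1.571])] [0.225  0.505  0.3802 0.1404 0.0764 0.0475] [-0.      0.      0.0001  0.     -0.0001  0.0004 -0.      0.     -0.0005]
0 0.5 -0.005 0.065 [-0.39  0.23  2.03  0.52  0.5  -2.5 ] 0.0
0 0.5 0.0 0.085 [-0.41  0.18  2.04  0.5   0.54 -2.49] 0.0
0 0.5 0.05 0.07 [-0.47  0.19  2.17  0.68  0.44 -2.74] 0.0
0 0.5 0.05 0.05 [-0.45  0.24  2.17  0.75  0.4  -2.8 ] 0.0
0 0.61 -0.005 0.065 [-0.45  0.21  2.14  0.91  0.41 -2.92] 0.0
0 0.61 0.0 0.085 [-0.47  0.16  2.16  0.86  0.44 -2.88] 0.0
0 0.61 0.05 0.07 [-0.52  0.19  2.26  1.02  0.39 -3.11] 0.0312
0 0.61 0.05 0.05 [-0.49  0.25  2.24  1.04  0.35 -3.11] 0.0483
0 0.7 -0.005 0.065 [-0.47  0.2   2.2   1.09  0.39 -3.11] 0.0481
0 0.7 0.0 0.085 [-0.51  0.15  2.22  1.07  0.42 -3.11] 0.0393
0 0.7 0.05 0.07 [-0.53  0.19  2.29  1.04  0.37 -3.11] 0.1196
0 0.7 0.05 0.05 [-0.5   0.25  2.27  1.06  0.34 -3.11] 0.1349
0 0.785 -0.005 0.065 [-0.49  0.19  2.23  1.1   0.38 -3.11] 0.1278
0 0.785 0.0 0.085 [-0.52  0.14  2.26  1.08  0.41 -3.11] 0.1211
0 0.7
[... 459 characters left out ...]
[-0.34  0.14  2.18  0.6   0.28 -2.37] 0.0035
-0.2 0.61 0.05 0.07 [-0.42  0.18  2.3   1.16  0.28 -3.  ] 0.0523
-0.2 0.61 0.05 0.05 [-0.41  0.23  2.28  1.27  0.28 -3.11] 0.0669
-0.2 0.7 -0.005 0.065 [-0.39  0.19  2.24  1.3   0.28 -3.11] 0.0568
-0.2 0.7 0.0 0.085 [-0.41  0.14  2.27  1.29  0.28 -3.11] 0.0442
-0.2 0.7 0.05 0.07 [-0.43  0.17  2.34  1.26  0.28 -3.11] 0.1039
-0.2 0.7 0.05 0.05 [-0.42  0.23  2.31  1.27  0.28 -3.11] 0.1269
-0.2 0.785 -0.005 0.065 [-0.4   0.18  2.27  1.3   0.28 -3.11] 0.1122
-0.2 0.785 0.0 0.085 [-0.42  0.12  2.3   1.29  0.28 -3.11] 0.0969
-0.2 0.785 0.05 0.07 [-0.44  0.17  2.36  1.27  0.28 -3.11] 0.1837
-0.2 0.785 0.05 0.05 [-0.42  0.23  2.33  1.28  0.28 -3.11] 0.2046
```

```bash
cat >> ik.py <<'E'
def Ru(t,hd=0): return Ro.from_euler("z",hd).as_matrix()@Rt(t)@np.diag([-1.,-1,1])
def tip(R,v,u): return J(0,0,.1)-R[:,2]*(u+.178)-R[:,0]*v   # v: down along the tread
E
python3 - <<'E'
from ik import *
q=np.array(D[2][0])+[0,0,0,0,0,3.14]
for hd in(0,.2):
 for t in(.61,.7,.785,.95):
  for v,u in((-.005,.065),(.0,.085),(.05,.07),(.05,.05)):
    R=Ru(t,hd);a,c=ik(tip(R,v,u),R,q);print(hd,t,v,u,a.round(2),round(c,4))
delta(tip(Ru(.61),0,.12),Ru(.61))
E
```

```text
0 0.61 -0.005 0.065 [-0.44  0.21  2.14  0.91  0.4   0.22] 0.0
0 0.61 0.0 0.085 [-0.47  0.16  2.16  0.85  0.44  0.26] 0.0
0 0.61 0.05 0.07 [-0.53  0.2   2.28  1.19  0.38 -0.15] 0.0
0 0.61 0.05 0.05 [-0.51  0.26  2.28  1.32  0.36 -0.28] 0.0
0 0.7 -0.005 0.065 [-0.49  0.22  2.23  1.34  0.39 -0.25] 0.0
0 0.7 0.0 0.085 [-0.52  0.16  2.25  1.25  0.42 -0.18] 0.0
0 0.7 0.05 0.07 [-0.59  0.24  2.37  1.64  0.43 -0.66] 0.0
0 0.7 0.05 0.05 [-0.56  0.3   2.35  1.78  0.43 -0.78] 0.0
0 0.785 -0.005 0.065 [-0.54  0.24  2.31  1.72  0.45 -0.67] 0.0
0 0.785 0.0 0.085 [-0.58  0.18  2.33  1.62  0.47 -0.6 ] 0.0
0 0.785 0.05 0.07 [-0.64  0.3   2.44  1.95  0.55 -1.03] 0.0
0 0.785 0.05 0.05 [-0.6   0.36  2.42  2.05  0.56 -1.12] 0.0
0 0.95 -0.005 0.065 [-0.64  0.34  2.45  2.14  0.73 -1.21] 0.0
0 0.95 0.0 0.085 [-0.69  0.3   2.49  2.07  0.74 -1.19] 0.0
0 0.95 0.05 0.07 [-0.75  0.5   2.57  2.23  0.91 -1.51] 0.0
0 0.95 0.05 0.05 [-0.7   0.55  2.54  2.3   0.92 -1.53] 0.0
0.2 0.61 -0.005 0.065 [-0.54  0.25  2.09  0.92  0.58 -0.02] 0.0
0.2 0.61 0.0 0.085 [-0.57  0.2   2.1   0.88  0.62 -0.  ] 0.0
0.2 0.61 0.05 0.07 
[... 242 characters left out ...]
7 [-0.71  0.28  2.28  1.32  0.61 -0.62] 0.0
0.2 0.7 0.05 0.05 [-0.68  0.34  2.28  1.42  0.58 -0.69] 0.0
0.2 0.785 -0.005 0.065 [-0.66  0.28  2.24  1.41  0.64 -0.61] 0.0
0.2 0.785 0.0 0.085 [-0.7   0.23  2.26  1.35  0.67 -0.58] 0.0
0.2 0.785 0.05 0.07 [-0.78  0.34  2.35  1.53  0.68 -0.9 ] 0.0
0.2 0.785 0.05 0.05 [-0.73  0.39  2.34  1.62  0.66 -0.96] 0.0
0.2 0.95 -0.005 0.065 [-0.77  0.38  2.36  1.72  0.82 -1.07] 0.0
0.2 0.95 0.0 0.085 [-0.83  0.34  2.38  1.65  0.84 -1.05] 0.0
0.2 0.95 0.05 0.07 [-0.89  0.5   2.45  1.79  0.9  -1.34] 0.0
0.2 0.95 0.05 0.05 [-0.84  0.55  2.43  1.86  0.89 -1.37] 0.0
t 3.7 F [-0.4  0.2 -0.3] move(tool) [ 0.0566 -0.0019  0.02  ] | 0.06 rot(tool) [0.016 0.019 3.121]
```

```bash
for i in 1 2 3; do python3 -m pendant '[[0,0,0,0,0,0.124],[0,0,0,0,0,0.124],[0,0,0,0,0,0.124],[0,0,0,0,0,0.124],[0,0,0,0,0,0.124],[0,0,0,0,0,0.124],[0,0,0,0,0,0.124],[0,0,0,0,0,0.124]]' | head -3; done
python3 -m pendant '[[0,0,0,0,0,0.124],[0,0,0,0,0,0.02],[0,0,0,0,0,0]]'
python3 - <<'E'
from ik import *
delta(tip(Ru(.785),.05,.1),Ru(.785))
E
```

```text
time: 4.37
tool_pos: [0.4184, -0.0668, 0.3911]
tool_rot: [2.603, 0.314, 2.155]
time: 5.03
tool_pos: [0.4184, -0.0668, 0.3911]
tool_rot: [2.57, -0.242, 1.322]
time: 5.7
tool_pos: [0.4184, -0.0667, 0.3911]
tool_rot: [3.035, -0.607, 0.292]
time: 5.95
tool_pos: [0.4189, -0.0669, 0.3915]
tool_rot: [3.13, -0.616, 0.127]
contact_force: [0.8, 1.0, -0.3]
opening: 0.0006
grip_force: 0.0
t 5.95 F [ 0.8  1.  -0.3] move(tool) [-0.1519  0.0011  0.052 ] | 0.161 rot(tool) [0.011 0.169 0.002]
```

```bash
python3 -m pendant '[[-0.019,0,0,0,0.021,0],[-0.019,0,0,0,0.021,0],[-0.019,0,0,0,0.021,0],[-0.019,0,0,0,0.021,0],[-0.019,0,0,0,0.021,0],[-0.019,0,0,0,0.021,0],[-0.019,0,0,0,0.021,0],[-0.019,0,0,0,0.021,0]]'
python3 -m pendant '[[0,0,0,0,0,0],[0,0,0,0,0,0]]' >/dev/null
python3 - <<'E'
from ik import *
from cell import robot
delta(tip(Ru(.785),.05,.1),Ru(.785))
print(np.round(robot.observe()["qpos"],2))
E
```

```text
time: 6.62
tool_pos: [0.3028, -0.0813, 0.295]
tool_rot: [3.122, -0.787, 0.134]
contact_force: [-0.3, 0.5, -0.6]
opening: 0.0005
grip_force: 0.0
t 6.78 F [ 0.6 -0.5  0.5] move(tool) [-0.0079  0.001   0.0398] | 0.041 rot(tool) [0.012 0.001 0.   ]
[-0.77  0.05  2.46  1.47  0.58 -0.6 ]
```

```bash
python3 -m pendant '[[-0.004,0,0.02,0,0,0],[-0.004,0,0.02,0,0,0],[0,0,0.02,0,0,0],[0,0,0.02,0,0,0],[0,0,0,0,0,0]]'
python3 -c "
from ik import *
delta(tip(Ru(.785),.05,.051),Ru(.785))"
python3 -m pendant '[[0,0,0.003,0,0,0],[0,0,0,0,0,0]]' | sed -n '2p;4p'
python3 -m pendant '[[0,0,0.002,0,0,0],[0,0,0,0,0,0]]' | sed -n '2p;4p'

```

```text
time: 7.2
tool_pos: [0.357, -0.0762, 0.2322]
tool_rot: [3.13, -0.785, 0.129]
contact_force: [-0.5, 0.7, 0.9]
opening: 0.0003
grip_force: 0.0
t 7.2 F [-0.5  0.7  0.9] move(tool) [-0.0015  0.0002  0.0062] | 0.006 rot(tool) [ 0.009 -0.     0.003]
tool_pos: [0.3571, -0.0758, 0.2316]
contact_force: [-0.1, 0.7, -0.2]
tool_pos: [0.3581, -0.0759, 0.2305]
contact_force: [0.1, -0.3, -0.3]
```

```bash
for i in 1 2 3; do python3 -m pendant '[[0,0,0.002,0,0,0],[0,0,0,0,0,0]]' | sed -n '2p;4p'; done
python3 -c "
from ik import *
delta(tip(Ru(.785),.05,.051),Ru(.785))"
```

```text
tool_pos: [0.3595, -0.0758, 0.2287]
contact_force: [-0.1, -0.5, 0.3]
tool_pos: [0.3605, -0.0755, 0.2267]
contact_force: [-4.6, -1.2, 0.7]
tool_pos: [0.3612, -0.0753, 0.2247]
contact_force: [-9.4, -2.9, 0.5]
t 8.03 F [-9.4 -2.9  0.5] move(tool) [ 0.0006  0.0007 -0.0021] | 0.002 rot(tool) [0.012 0.004 0.   ]
```

```bash
python3 -m pendant '[[0.01,0,-0.0066,0,0,0],[0.01,0,-0.0043,0,0,0],[0.01,0,-0.0024,0,0,0],[0.01,0,-0.001,0,0,0],[0.01,0,0,0,0,0],[0,0,0,0,0,0]]'
python3 - <<'E'
from ik import *
from cell import robot
delta(tip(Ru(.785),0,.065),Ru(.785))
for n in("top","side"):
    c=robot.read_camera(n);cv2.imwrite(f"pics/{n}2.png",c["image"][:,:,::-1])
a=cv2.imread("pics/top2.png")[150:270,250:410];b=cv2.imread("pics/side2.png")[150:270,260:420]
cv2.imwrite("pics/c2.png",np.hstack([cv2.resize(a,(400,300),interpolation=2),cv2.resize(b,(400,300),interpolation=2)]))
E
```

```text
time: 8.53
tool_pos: [0.3871, -0.0718, 0.2732]
tool_rot: [3.125, -0.79, 0.13]
contact_force: [-29.5, -2.6, 30.2]
opening: 0.0009
grip_force: 21.4
t 8.53 F [-29.5  -2.6  30.2] move(tool) [-0.0021  0.001  -0.0002] | 0.002 rot(tool) [ 0.013 -0.005  0.003]
```

View pics/c2.png

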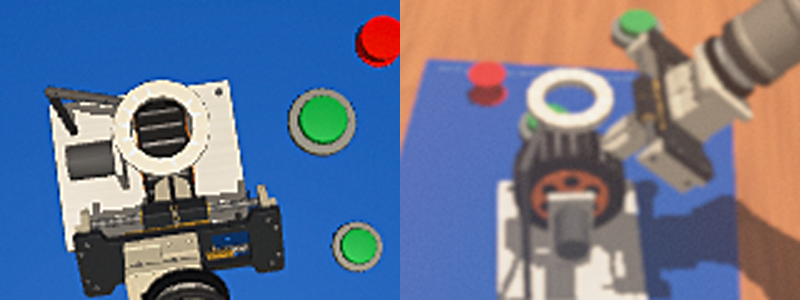

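The fingertip is under the ring and the mark isn't visible yet. The press force was too high (42 N), so I'll ease off on the next strokes.

```bash
python3 -m pendant '[[0,0,-0.02,0,0,0],[0,0,-0.015,0,0,0],[-0.025,0,0,0,0,0],[-0.025,0,0,0,0,0],[0,0,0,0,0,0],[0,0,0,0,0,0]]'
python3 - <<'E'
from ik import *
delta(tip(Ru(.785),.05,.051),Ru(.785))
E
```

```text
time: 9.13
tool_pos: [0.3275, -0.0794, 0.2601]
tool_rot: [3.133, -0.785, 0.122]
contact_force: [-0.5, -0.6, -0.2]
opening: 0.0002
grip_force: 0.0
t 9.13 F [-0.5 -0.6 -0.2] move(tool) [-0.0003  0.0003  0.0469] | 0.047 rot(tool) [ 0.011  0.    -0.002]
```

```bash
python3 -m pendant '[[0,0,0.024,0,0,0],[0,0,0.0225,0,0,0],[0,0,0,0,0,0],[0,0,0,0,0,0]]' | sed -n '4p'
python3 -m pendant '[[0.01,0,-0.0072,0,0,0],[0.01,0,-0.0051,0,0,0],[0.01,0,-0.003,0,0,0]]' | sed -n 4p
python3 -m pendant '[[0.01,0,-0.0016,0,0,0],[0.01,0,-0.0005,0,0,0],[0,0,0,0,0,0]]' | sed -n '2p;4p'
cat > mk.py <<'E'
from ik import *
from cell import robot
def mark(names=("top","side")):
    for n in names:
        c=robot.read_camera(n);h=hsv(c);k=(abs(h[...,0].astype(int)-27)<8)&(h[...,1]>120)&(h[...,2]>90)
        m=np.zeros(k.shape,bool);o=proj(c,J(0,0,.13)).astype(int);m[o[1]-45:o[1]+45,o[0]-35:o[0]+35]=1
        print(n,blobs(k&m,4),"top pt",proj(c,J(0,0,.165)).round(1))
E
python3 -c "
from mk import *
delta(tip(Ru(.785),0,.065));mark()"
```

```text
contact_force: [-6.9, -3.9, 0.3]
contact_force: [-0.3, -0.1, -0.3]
tool_pos: [0.3854, -0.0726, 0.2774]
contact_force: [0.7, -0.4, -0.1]
t 9.97 F [ 0.7 -0.4 -0.1] move(tool) [-0.0039  0.0003  0.004 ] | 0.006 rot(tool) None
top [([333, 232, 1, 4, 4], [333.0, 233.5]), ([329, 239, 4, 1, 4], [330.5, 239.0])] top pt [314.9 205.3]
side [] top pt [328. 206.]
```

```bash
python3 -m pendant '[[0,0,-0.02,0,0,0],[0,0,-0.01,0,0,0],[-0.025,0,0,0,0,0],[-0.025,0,0,0,0,0],[-0.004,0,0,0,0,0],[0,0,0,0,0,0],[0,0,0,0,0,0]]' |sed -n 2p
python3 -c "
from ik import *
delta(tip(Ru(.785),.05,.051))"
```

```text
tool_pos: [0.3244, -0.0798, 0.2579]
t 10.65 F [-0.7  0.2  0.1] move(tool) [0.0034 0.0002 0.0477] | 0.048 rot(tool) None
```

```bash
python3 -m pendant '[[0,0,0.025,0,0,0],[0,0,0.0255,0,0,0],[0,0,0,0,0,0],[0,0,0,0,0,0]]' | sed -n '4p'
python3 -m pendant '[[0.011,0,-0.0078,0,0,0],[0.011,0,-0.0053,0,0,0],[0.011,0,-0.003,0,0,0]]' | sed -n 4p
python3 -m pendant '[[0.011,0,-0.0011,0,0,0],[0.011,0,-0.0003,0,0,0],[0,0,0,0,0,0]]' | sed -n '2p;4p'
python3 -c "
from mk import *
delta(tip(Ru(.785),0,.065));mark()"
```

```text
contact_force: [-2.9, -2.7, -0.6]
contact_force: [-1.0, 0.6, -0.8]
tool_pos: [0.3878, -0.0722, 0.276]
contact_force: [0.3, -0.0, 0.8]
t 11.48 F [ 0.3 -0.   0.8] move(tool) [-0.0045  0.0004  0.0013] | 0.005 rot(tool) None
top [([328, 238, 4, 1, 4], [329.5, 238.0]), ([336, 250, 8, 2, 9], [339.6, 250.9])] top pt [314.9 205.3]
side [] top pt [328. 206.]
```

```bash
python3 -m pendant '[[0,0,-0.02,0,0,0],[0,0,-0.01,0,0,0],[-0.025,0,0,0,0,0],[-0.025,0,0,0,0,0],[-0.005,0,0,0,0,0],[0,0,0,0,0,0],[0,0,0,0,0,0]]' |sed -n 2p
python3 - <<'E'
from mk import *
delta(tip(Ru(.785),.05,.051))
mark(("top","side","wrist"))
for n in("wrist","top"):
    c=robot.read_camera(n);cv2.imwrite(f"pics/{n}3.png",c["image"][:,:,::-1])
a=cv2.imread("pics/wrist3.png");b=cv2.imread("pics/top3.png")[160:280,240:400]
cv2.imwrite("pics/c3.png",np.hstack([cv2.resize(a,(400,300)),cv2.resize(b,(400,300),interpolation=2)]))
E
```

```text
tool_pos: [0.3262, -0.0796, 0.2557]
t 12.17 F [-0.5 -0.3  0.2] move(tool) [0.0036 0.0003 0.0448] | 0.045 rot(tool) None
top [] top pt [314.9 205.3]
side [] top pt [328. 206.]
wrist [] top pt [314.1  45.9]
```

View pics/c3.png

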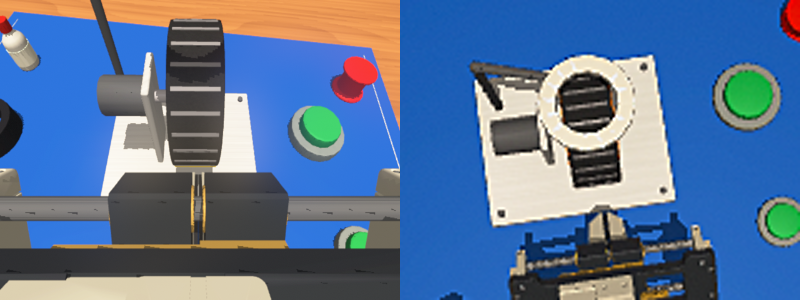

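The wrist view (left) now shows the tread up to its top, at about (312,27) in the full image. There's no yellow yet, and the bottle and reel are undisturbed.

```bash
python3 -m pendant '[[0,0,0.025,0,0,0],[0,0,0.024,0,0,0],[0,0,0,0,0,0],[0,0,0,0,0,0]]' | sed -n '4p'
python3 -m pendant '[[0.011,0,-0.0076,0,0,0],[0.011,0,-0.0052,0,0,0],[0.011,0,-0.0028,0,0,0]]' | sed -n 4p
python3 -m pendant '[[0.011,0,-0.001,0,0,0],[0.011,0,0,0,0,0],[0,0,0,0,0,0]]' | sed -n '2p;4p'
python3 -c "
from mk import *
delta(tip(Ru(.785),0,.065));mark(('top','side','wrist'))"
python3 -m pendant '[[0,0,-0.02,0,0,0],[0,0,-0.01,0,0,0],[-0.025,0,0,0,0,0],[-0.025,0,0,0,0,0],[-0.005,0,0,0,0,0],[0,0,0,0,0,0],[0,0,0,0,0,0]]' |sed -n 2p
python3 -c "
from mk import *
delta(tip(Ru(.785),.05,.051));mark(('top','side','wrist'))"
```

```text
contact_force: [-5.8, -1.5, -0.0]
contact_force: [-14.6, -0.9, 7.2]
tool_pos: [0.388, -0.0713, 0.2744]
contact_force: [-21.1, -1.3, 22.2]
t 13.25 F [-21.1  -1.3  22.2] move(tool) [-0.0037  0.0013 -0.0001] | 0.004 rot(tool) None
top [([328, 238, 4, 1, 4], [329.5, 238.0]), ([335, 250, 8, 2, 12], [338.9, 250.6])] top pt [314.9 205.3]
side [] top pt [328. 206.]
wrist [] top pt [315.6 156.1]
tool_pos: [0.3284, -0.0794, 0.2545]
t 13.98 F [ 0.6 -0.  -0.6] move(tool) [0.0029 0.0002 0.0424] | 0.043 rot(tool) None
top [([310, 229, 18, 6, 62], [318.3, 231.8])] top pt [314.9 205.3]
side [([348, 214, 1, 6, 6], [348.0, 216.5])] top pt [328. 206.]
wrist [] top pt [314.1  46.3]
```

```bash
cat >> mk.py <<'E'
def angle(names=("top","wrist"),save=None):
    for n in names:
        c=robot.read_camera(n);h=hsv(c);k=(abs(h[...,0].astype(int)-27)<8)&(h[...,1]>110)&(h[...,2]>70)
        m=np.zeros((400,640),np.uint8)
        ths=np.linspace(-.8,1.75,60);pt=lambda t,y:J(-.065*np.sin(t),y,.1+.065*np.cos(t))
        pol=[proj(c,pt(t,-.024)) for t in ths]+[proj(c,pt(t,.024)) for t in ths[::-1]]
        cv2.fillPoly(m,[np.array(pol).astype(np.int32)],1);k=k&(m>0)
        ys,xs=np.nonzero(k)
        if save: cv2.imwrite(f"pics/{save}_{n}.png",c["image"][:,:,::-1])
        if len(xs)<8: print(n,"none",len(xs));continue
        out=[]
        for u,v in zip(xs,ys):
            t=np.linspace(-1,1.8,1400);o,d=ray(c,u,v)
            # nearest ray/cylinder hit
            a=np.array([JX,JY,JZ])@(o-J(0,0,.1));b=np.array([JX,JY,JZ])@d
            A2=b[0]**2+b[2]**2;B=a[0]*b[0]+a[2]*b[2];Cc=a[0]**2+a[2]**2-.065**2;q=B*B-A2*Cc
            if q<0: continue
            p=a+b*(-B-q**.5)/A2;out.append(np.degrees(np.arctan2(-p[0],p[2])))
        print(n,len(out),"mark deg from top toward robot: mean %.1f range %.1f..%.1f"%(np.mean(out),min(out),max(out)),"px",xs.mean().round(1),ys.mean().round(1))
E
python3 -c "
from mk import *
angle(save='a')"
```

```text
top 63 mark deg from top toward robot: mean 73.0 range 64.0..85.1 px 318.4 231.8
wrist 2086 mark deg from top toward robot: mean 73.6 range 66.0..82.2 px 312.4 189.9
```

The mark is now visible, 73° from the top on the robot side, and both views agree.

```bash
python3 -m pendant '[[0,0,0.024,0,0,0],[0,0,0.0225,0,0,0],[0,0,0,0,0,0],[0,0,0,0,0,0]]' | sed -n '4p'
python3 -m pendant '[[0.011,0,-0.0077,0,0,0],[0.011,0,-0.0053,0,0,0],[0.011,0,-0.0029,0,0,0]]' | sed -n 4p
python3 -m pendant '[[0.011,0,-0.001,0,0,0],[0.011,0,0,0,0,0],[0,0,0,0,0,0]]' | sed -n '2p;4p'
python3 -m pendant '[[0,0,-0.02,0,0,0],[0,0,-0.01,0,0,0],[-0.02,0,0,0,0,0],[0,0,0,0,0,0],[0,0,0,0,0,0]]' |sed -n 2p
python3 -c "
from mk import *
delta(tip(Ru(.785),.01,.065));angle(save='b')"
```

```text
contact_force: [-4.2, -1.5, 0.9]
contact_force: [-10.7, 0.1, 5.3]
tool_pos: [0.388, -0.0714, 0.2746]
contact_force: [-15.9, -0.9, 17.6]
tool_pos: [0.3523, -0.076, 0.2794]
t 15.48 F [ 0.8 -0.5  0.1] move(tool) [0.0084 0.0007 0.0289] | 0.03 rot(tool) None
top 30 mark deg from top toward robot: mean 12.7 range 10.3..15.6 px 315.7 211.0
wrist 2581 mark deg from top toward robot: mean 18.7 range 10.9..99.0 px 312.3 144.9
```

```bash
sed -i 's/        ys,xs=np.nonzero(k)/        nl,l,st,_=cv2.connectedComponentsWithStats(k.astype(np.uint8))\n        if nl>1: k=l==1+np.argmax(st[1:,4])\n        ys,xs=np.nonzero(k)/' mk.py
python3 -c "
from mk import *
angle()"
python3 -m pendant '[[0,0,0.015,0,0,0],[0,0,0.015,0,0,0],[0,0,0.001,0,0,0],[0,0,0,0,0,0],[0,0,0,0,0,0]]' | sed -n '2p;4p'
python3 -c "
from mk import *
delta(tip(Ru(.785),0,.065))"
```

```text
top 30 mark deg from top toward robot: mean 12.7 range 10.3..15.6 px 315.7 211.0
wrist 2552 mark deg from top toward robot: mean 18.3 range 10.5..25.8 px 312.3 145.0
tool_pos: [0.373, -0.0737, 0.2571]
contact_force: [-21.0, -6.2, 15.7]
t 16.1 F [-21.   -6.2  15.7] move(tool) [ 0.0194  0.0008 -0.0016] | 0.019 rot(tool) None
```

```bash
python3 -m pendant '[[0.007,0,-0.001,0,0,0],[0.007,0,-0.0008,0,0,0],[0.006,0,-0.0003,0,0,0],[0,0,0,0,0,0],[0,0,0,0,0,0]]' | sed -n '2p;4p'
python3 -m pendant '[[0,0,-0.01,0,0,0],[0,0,-0.02,0,0,0],[-0.02,0,0,0,0,0],[0,0,0,0,0,0],[0,0,0,0,0,0]]' |sed -n 2p
python3 -c "
from mk import *
delta(tip(Ru(.785),.01,.065));angle(save='d')
c=cv2.imread('pics/d_wrist.png');t=cv2.imread('pics/d_top.png')[180:235,280:350]
cv2.imwrite('pics/d.png',np.hstack([cv2.resize(c,(400,250)),cv2.resize(t,(318,250),interpolation=2)]))"
```

```text
tool_pos: [0.3872, -0.0722, 0.2739]
contact_force: [-6.7, -2.8, 6.7]
tool_pos: [0.3517, -0.0763, 0.2801]
t 16.93 F [0.2 0.  0.8] move(tool) [0.0082 0.0005 0.0299] | 0.031 rot(tool) None
top 129 mark deg from top toward robot: mean 0.3 range -7.6..8.2 px 314.9 205.4
wrist 2028 mark deg from top toward robot: mean 0.8 range -7.5..8.5 px 312.1 113.7
```

View pics/d.png

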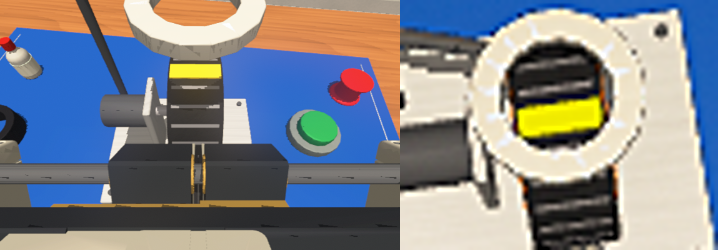

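The mark is at the top: both cameras put it within 1° (yellow at (315,205) in the top view, centred in the ring). Next, the button.

```bash
python3 - <<'E'
from ik import *
from cell import robot
q=robot.observe()["qpos"];print(np.round(q,2))
x=np.array([.36,-.28,.33]);a,c=ik(x,Ru(.785),q);print(a.round(2),round(c,4))
b,c=ik(x,Ru(0),a);print(b.round(2),round(c,4))
b,c=ik([.456,-.262,.27],Ru(0),b);print(b.round(2),round(c,4));b,c=ik([.456,-.262,.2],Ru(0),b);print(b.round(2),round(c,4))
delta(x,Ru(0))
E
```

```text
[-0.62  0.17  2.39  1.68  0.49 -0.7 ]
[-1.04  0.26  2.03  1.07  0.83 -0.34] 0.0
[-0.83  0.3   1.82 -0.    1.03  0.62] 0.0
[-0.67  0.49  1.7  -0.    0.95  0.78] 0.0
[-0.67  0.6   1.76 -0.    0.79  0.78] 0.0
t 17.03 F [ 0.3 -0.3 -0.2] move(tool) [ 0.0223  0.2035 -0.0453] | 0.21 rot(tool) [ 0.011 -0.786 -0.003]
```

```bash
python3 -m pendant '[[0,0,-0.03,0,0,0],[0.003,0.02,-0.015,0,0,0],[0.003,0.03,0,0,0,0],[0.004,0.03,0,0,0,0],[0.004,0.03,0,0,0,0],[0.004,0.03,0,0,0,0],[0.004,0.03,0,0,0,0],[0,0.03,0,0,0,0]]'|head -3
python3 -m pendant '[[0,0,0,0,-0.112,0],[0,0,0,0,-0.112,0],[0,0,0,0,-0.112,0],[0,0,0,0,-0.112,0],[0,0,0,0,-0.112,0],[0,0,0,0,-0.112,0],[0,0,0,0,-0.112,0],[0,0,0,0,0,0]]'
python3 - <<'E'
from mk import *
delta([.456,-.262,.26],Ru(0));angle(("top",))
c=robot.read_camera("wrist");h=hsv(c);H=h[...,0].astype(int)
T=pickle.load(open("c0.pkl","rb"))["top"]
for s,ce in blobs((H>45)&(H<80)&(h[...,1]>100)&(h[...,2]>50),200): print(s,ce,plane(c,*ce,.025).round(4),tri(T,(393,247.9),c,ce))
E
```

```text
time: 17.7
tool_pos: [0.3615, -0.278, 0.3287]
tool_rot: [3.128, -0.787, 0.129]
time: 18.37
tool_pos: [0.362, -0.2762, 0.3282]
tool_rot: [3.131, 0.002, 0.12]
contact_force: [0.8, 0.2, -0.3]
opening: 0.0003
grip_force: 0.0
t 18.37 F [ 0.8  0.2 -0.3] move(tool) [ 0.0952 -0.0036  0.068 ] | 0.117 rot(tool) [ 0.011  0.002 -0.005]
top 132 mark deg from top toward robot: mean 0.2 range -7.7..8.2 px 314.9 205.4
[528, 19, 76, 78, 4541] [565.6, 57.1] [ 0.4881 -0.4517  0.025 ] (array([ 0.41989642, -0.2046654 ,  0.40022403]), np.float64(0.021445840938264193))
[286, 44, 51, 54, 2136] [311.2, 70.3] [ 0.4556 -0.2631  0.025 ] (array([ 0.45603836, -0.26311119,  0.02205111]), np.float64(0.0002364305957172687))
```

```bash
python3 -m pendant '[[0.024,0,0.02,0,0,0],[0.024,0,0.02,0,0,0],[0.024,0,0.03,0,0,0],[0.023,-0.0025,0.02,0,0,0],[0,0,0.018,0,0,0],[0,0,0,0,0,0],[0,0,0,0,0,0]]'|sed -n '2p;4p'
python3 -c "
from ik import *
delta([.456,-.263,.200],Ru(0))"
```

```text
tool_pos: [0.4546, -0.2632, 0.2196]
contact_force: [0.7, 0.4, -0.1]
t 19.05 F [ 0.7  0.4 -0.1] move(tool) [ 0.0014 -0.0002  0.0196] | 0.02 rot(tool) [ 0.007 -0.002 -0.007]
```

```bash
python3 -m pendant '[[0.001,0,0.006,0,0,0],[0,0,0.006,0,0,0],[0,0,0.004,0,0,0],[0,0,0,0,0,0]]'|sed -n '2p;4p'
for i in 1 2 3 4; do python3 -m pendant '[[0,0,0.002,0,0,0],[0,0,0,0,0,0]]'|sed -n '2p;4p'; done
```

```text
tool_pos: [0.4555, -0.2635, 0.2041]
contact_force: [0.2, 0.3, 0.5]
tool_pos: [0.4559, -0.2635, 0.2023]
contact_force: [-0.3, -0.3, 0.4]
tool_pos: [0.456, -0.2635, 0.2003]
contact_force: [-0.3, 0.4, 0.9]
tool_pos: [0.4561, -0.2635, 0.1982]
contact_force: [-0.9, -0.6, 2.2]
tool_pos: [0.4561, -0.2635, 0.1962]
contact_force: [0.0, -0.1, 2.7]
```

```bash
for i in 1 2 3; do python3 -m pendant '[[0,0,0.0015,0,0,0],[0,0,0,0,0,0]]'|sed -n '2p;4p'; done
```

```text
tool_pos: [0.4561, -0.2635, 0.1948]
contact_force: [0.2, 0.1, 3.3]
tool_pos: [0.4561, -0.2635, 0.1941]
contact_force: [-1.4, 0.7, 10.9]
tool_pos: [0.4561, -0.2635, 0.1938]
contact_force: [-4.9, 3.6, 21.8]
```

Force jumped at the bottom stop, so the button is fully down. Now I'll release it.

```bash
python3 -m pendant '[[0,0,-0.01,0,0,0],[0,0,-0.02,0,0,0],[0,0,-0.03,0,0,0],[0,0,-0.03,0,0,0],[0,0,0,0,0,0],[0,0,0,0,0,0],[0,0,0,0,0,0]]'|sed -n '1,4p'
python3 - <<'E'
from mk import *
angle(("top",))
c=robot.read_camera("wrist");h=hsv(c);H=h[...,0].astype(int)
c=robot.read_camera("top");h=hsv(c);H=h[...,0].astype(int)
print([b for b in blobs(((H<6)|(H>174))&(h[...,1]>180)&(h[...,2]>100)) if b[0][0]>150])
E
```

```text
time: 21.13
tool_pos: [0.4553, -0.2624, 0.2811]
tool_rot: [3.133, -0.002, 0.119]
contact_force: [0.1, -0.1, -0.2]
top 132 mark deg from top toward robot: mean 0.2 range -7.7..8.2 px 314.9 205.4
[([393, 157, 19, 20, 284], [402.2, 165.9]), ([196, 171, 7, 6, 28], [199.0, 173.5])]
```

```bash
python3 -c "
from cell import robot
print(robot.hand_in())"
```

```text
the job is handed in; nothing more can be done
None
```

The wheel's yellow mark is at the top (both cameras read within 1°) and stayed there while I pressed the smallest green button to its stop and let go. The bottle and reel haven't moved, I saw no contact with the ring light, and I didn't re-measure the tape roll but never went near it. One fingertip stroke pushed on the tyre with about 42 N. Handed in at about 21 s.

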